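Free the glued battery tray from the jig and fit it under the model house

ROBOT

A 7-joint arm with a two-finger parallel gripper is mounted at the origin on the work surface. World frame = base frame: x ahead of the robot, y to its left, z up, the work surface at z = 0. Lengths are in m, angles in rad, forces in N, time in s.
With the tool pointing down it reaches from about 0.35 to 0.9 m from the base axis. Payload 8.1 kg.
Tool frame: the origin (TCP) lies on the centre line of the jaws, within the pads' length; the fingertips stand 11 mm ahead of it and the grasp point (between the pads) lies 8 mm behind it; z points along the fingers, y is the direction in which the jaws open and shut (so a half turn about z gives the same grasp; the last joint's range is limited). The gripper opens to 92 mm and grips with 3 to 60 N. Pads are 19 mm wide; open, the fingers measure 130 mm over their backs; the gripper's body (75 mm by 190 mm) begins 47 mm behind the grasp point.
Start: joints at [1.132, 0.434, 0.025, 1.573, -0.012, 1.134, -0.075], TCP at [0.206, -0.59, 0.238] pointing down, gripper open.
Joint ranges: [-2.62, 2.62], [-0.44, 2.09], [-1.27, 1.32], [0.08, 2.57], [-1.32, 4.46], [0.12, 2], [-2.74, 2.74]. Speed limits (rad/s): [2.22, 2.22, 3.01, 3.01, 3.14, 3.14, 3.14].

INTERFACE

Orientations are given as a unit quaternion [x, y, z, w].
In Python, from station import * gives the robot as it stands. The module is installed in compiled form; this text tells all that it offers.
- The arm moves only by the tool move_arm, never from a script. Its argument "deltas" is a list of rows, each an object with "xyz": the shift along the tool's x, y, z in mm, a list of three; "angular": the turn, a rotation vector about the tool's x, y, z in rad, a list of three. In form: [{"xyz": [dx, dy, dz], "angular": [rx, ry, rz]}, ...]. A call has 1 to 8 rows; each row is the pose to reach, as a shift and turn from the pose measured when the call began, along the tool's axes at that moment; what a row does not reach only later rows make up. A row lasts 1/12 s, in which the tool goes at most 41.7 mm and 7.16 degrees, less where a joint would pass 70% of its speed; a pose out of reach is approached as far as the arm can. A call with a gripper value outside its range is refused whole. "claw" is the finger opening in mm, from 0 to 91.8, set as the call begins (left out, the last holds). The fingers move at their own pace and stop on an object; "grip_force" is the grip in N (left out, the last holds). Time passes only in rows, so rows that repeat a pose let the fingers close. It gives the time, the measured TCP pose, the force and the opening at its end, in the units of the state.
- get_state(): the state, without advancing time (a new reading comes with each control period).
- get_image(name): name is "scene" or "top" or "wrist"; returns a dict with "image" (480x640x3 uint8, red, green, blue), "fx", "fy", "cx", "cy" (pixels), "dist_coeffs" ([k1, k2, p1, p2, k3] as OpenCV has them; the pictures are not rectified), "rvec" (rotation vector, rad) and "tvec" (3), from world to camera coordinates, as OpenCV has them; the wrist camera has in their place "tool_from_camera" (4x4, takes a point from camera to tool coordinates, whose origin is the TCP and whose axes are the flange's). Camera axes: x right, y down, z forward; pixel columns grow to the right and rows downward; lengths in m; the calibration is good to about 2 mm. A picture is of the moment at which its call begins: read the wrist's pose just before it. There is no depth.
- finish_job(): hands the job in, once; it reports no verdict.
The state is a dict: "t": time; "joints": joint angles; "qd": joint speeds; "joint_torque": joint torques, N m; "eef_pos": TCP position; "eef_rot": TCP orientation; "force": force on the tool from outside, world axes, zero at the start; "wrist_torque": the same for the moment, N m; "finger_gap": finger opening in m.
Only numpy, scipy, OpenCV 4.12 (cv2) and the standard library are available. Lean on these libraries where they do the work, as an engineer would, in place of code of your own. Each camera call takes 0.05 s, during which the arm holds its last target. There are 200 camera calls.

TASK

The glue has set on the battery tray for the model house's lamps: lift the jig's red spring finger up out of the tray, swing it about a quarter turn to either side and leave it there before you disturb the tray. Then take the tray out, turn it end for end and slide it nose first into the bay under the model house until it is fully home, with its grey front panel flat against the house's plinth. Leave the glue bottle, the paint jar and the stone arch where they stand.

Things in the scene. Friction and masses are not known exactly. Their poses are not given: they have to be found in the camera images.
- jig: Fixed gluing jig, grey laminate board 130 x 260 x 12 mm, long along its own y. Origin: centre of the board's underside, on the bench; z up. The tray lies on it, nose towards the jig's -y. A steel hold-down post (12 mm rod in a coil spring, 24 mm cap) stands at y = +105 mm.
- bed (a point): Point on the jig board's top (12 mm above the bench) under the tray's origin at first; axes as the jig's. Two wooden cheeks flank the box from y +25 to +63 mm: 67 mm apart, 14 mm thick, 20 mm tall. Two wooden blocks flank the pull from y +79 to +114: 31 mm apart, 18 mm thick, 26 mm tall, leaving no room for fingers. With the finger off, the tray lifts straight up.
- post (a point): Centre of the top of the post's cap, on the axis about which the finger swings, 118 mm above the bench.
- knob (a point): Lift knob of the red finger: black upright cylinder, 22 mm diameter, 29 mm tall under a 28 mm flange. This point: on its axis, 22 mm above the finger's bar, 14 mm below the knob's top, 66 mm from the post's axis, 90 mm above the bench while down. The bar is level, 16 mm wide, 12 mm thick, and reaches from the post over the tray's pull and panel.
- toe (a point): Underside of the finger's toe, 88 mm from the post's axis. The toe (14 mm wide, 12 mm along the bar) hangs 32 mm below the bar into the tray, behind its front panel, and presses on the black block on the tray's floor.
- sleeve (a joint): Lift of the finger (m): 0 while pressing on the tray, -0.004 with nothing under it, +0.034 at most. A spring pushes it down with 6 N at 0, growing 1.5 N per 10 mm; it weighs 1.5 N more. The toe clears the tray's side walls from about +0.019 up. Let go, it goes down by itself.
- finger (a joint): Swing of the finger about the post (rad), counter-clockwise seen from above is positive; 0 = straight along the tray (bar pointing to the jig's -y); stops at -1.7 and +1.7. It turns with slight friction and stays where it is left.
- tray: Loose open plywood battery tray, about 0.22 kg. Origin: centre of its box's underside; z up. Box 64 mm wide (x), 130 mm long (y -65 to +65), walls 30 mm high, 7 mm thick, floor 4 mm; black block on the floor at y +36 to +58, top at 12 mm. At +y a grey front panel 84 mm wide, 10 mm thick, 36 mm high, too wide for the bay. Notch outside each side wall at y +35 to +51, 3.5 mm deep.
- nose (a point): Middle of the tray's nose (its -y end, which goes in first), 15 mm above the tray's underside.
- pull (a point): Middle of the tray's dark wood pull, a block standing out from the front panel: 28 mm wide (x), 42 mm long (y 75 to 117 mm from the tray's origin), from 5 to 27 mm above the tray's underside. This point is 96 mm from the tray's origin along its +y, 16 mm up.
- house: Fixed model house. Origin: at bench level under the middle of the bay's mouth; the bay runs along its own +y; z up. Baseboard 230 mm wide (x), 8 mm thick, y -150 to +175 mm: bare before the mouth, room to set the tray down. Plinth 150 mm wide, front face at y = 0, top 58 mm above the bench; upper storey and roof from y = 50 mm on, about 200 mm high.
- mouth (a point): Middle of the bay's mouth at its floor (the baseboard's top, 8 mm above the bench). Axes as the house's. The bay is 67 mm wide, 36 mm high and 133 mm deep, square-edged, with straight guide walls. Fully home, the tray's nose is 130 mm and its origin 65 mm inside, its panel against the plinth.
- catch (a point): Spring roller catch in the bay's +x wall, 22 mm inside the mouth: 18 mm roller standing 4.5 mm into the bay; this point is its crest. The tray's nose meets a resistance of about 3 to 8 N from 14 mm inside the mouth, where it must push the roller back, then slides with light drag until the roller snaps into the tray's notch and draws it the last few mm home.
- glue: Glue bottle, white with a yellow label and red cap, 48 mm diameter, 115 mm tall, standing; origin at the middle of its underside. To be left alone.
- paint: Paint jar, blue label, white lid, 52 mm diameter, 55 mm tall, standing; origin at the middle of its underside. To be left alone.
- arch: Model stone arch, grey, 92 mm wide (y), 22 mm thick (x), about 105 mm tall, standing; origin midway between its feet, on the bench. To be left alone.
Things that resemble listed ones, but are neither listed nor needed, are in the scene too. There is more than one size of the tray; the job needs the middle-sized.

How it is judged:
On the way:
1. the hold-down finger has been swung at least 57 degrees to one side, with the tray still in the jig, within 15 mm of where it lay ((value of joint finger above 1 rad or value of joint finger below -1 rad) and distance of tray from where it was at the start of the episode below 0.015 m), for 0.1 s.
At the end, for the whole second after the job is handed in: The tray is in the bay under the model house, nose first, level and at rest, with its front panel within 2.5 mm of the plinth's front face; the hold-down finger is still swung at least 57 degrees (1 rad) to one side; the glue bottle, paint jar and arch have not been shifted (y of nose in the frame of house above 0.1275 m and y of pull in the frame of house below -0.02 m and x of nose in the frame of house between -0.005 and 0.005 m and z of nose in the frame of mouth between 0.011 and 0.021 m and angle between the y axis of tray and the y axis of house, either way round below 0.06 rad and angle between tray's own z axis and vertical below 0.06 rad and linear speed of tray below 0.01 m/s and (value of joint finger above 1 rad or value of joint finger below -1 rad)); the robot touches nothing.
It fails at once if the glue bottle, paint jar or stone arch is shifted more than 30 mm or knocked over (distance of any of glue, paint, arch from where it was at the start of the episode above 0.03 m or angle between any of glue, paint, arch's own z axis and vertical above 0.6 rad).
It also fails if it takes over 72 s, if anything falls off the work surface, if the arm or the gripper's body presses on something with over 40 N, if the wrist force passes 120 N, or if a joint passes its speed limit or range.

## Working session

There is one attempt and no reset: what is moved stays moved. The work goes in short steps, Python scripts to look and compute and a tool call to move; the robot and the scene stay as the last step left them, time stands still between calls to the robot, and variables do not carry over. Pictures are saved under pics/ and viewed, about 8 in all and at most 12, crops included, and the job is handed in when it is done.

Besides the shell and the picture viewer there is one more tool, called after "Call:" by a JSON object that holds its "fn" and its "kwargs", one argument or row to a line. move_arm: Moves the arm, as the interface text tells. Its arguments: {"type":"object","properties":{"deltas":{"type":"array","items":{"type":"object","properties":{"xyz":{"type":"array","items":{"type":"number"}},"angular":{"type":"array","items":{"type":"number"}}}}},"claw":{"type":"number"},"grip_force":{"type":"number"}},"required":["deltas"]}

```bash
mkdir -p pics; python3 - <<'E'
from station import *
import cv2
s=get_state();print(s)
for n in("scene","top"):
    d=get_image(n);cv2.imwrite(f"pics/{n}0.png",cv2.cvtColor(d["image"],cv2.COLOR_RGB2BGR))
    print(n,{k:v for k,v in d.items() if k!="image"})
d=get_image("wrist");print({k:v for k,v in d.items() if k!="image"})
E
```

```text
{'t': 0.0, 'joints': array([ 1.13238532,  0.43524341,  0.02501553,  1.57408445, -0.01159436,
        1.13400016, -0.07506697]), 'qd': array([ 1.62306929e-04, -8.29641783e-04, -1.05969311e-03,  7.18740419e-04,
       -9.41109681e-04, -2.76576983e-05,  2.16520864e-04]), 'joint_torque': array([ 3.61220191e-04, -6.67851019e+01,  9.85473208e-01, -3.14471376e+01,
       -6.03116490e-02,  4.28116391e-02,  1.67823614e-04]), 'eef_pos': array([ 0.20572104, -0.58965527,  0.23693766]), 'eef_rot': array([ 9.85942732e-01,  1.67081705e-01, -2.14732978e-04, -7.65663493e-04]), 'force': array([-0.37294798,  0.75528347, -0.06891714]), 'wrist_torque': array([ 0.05402453, -0.00545077, -0.03166054]), 'finger_gap': 0.09188591084680761}
scene {'fx': 593.782738318799, 'fy': 593.782738318799, 'cx': 328.2592641278333, 'cy': 235.95345771250877, 'dist_coeffs': array([-0.12555915,  0.        ,  0.        ,  0.        ,  0.        ]), 'rvec': array([ 1.61004885,  1.69222991, -0.84460407]), 'tvec': array([ 0.0615108 , -0.23020717,  1.61593118])}
top {'fx': 519.4435477751948, 'fy': 519.4435477751948, 'cx': 324.55962805701205, 'cy': 238.35943140766358, 'dist_coeffs': array([-0.04632218,  0.        ,  0.        ,  0.        ,  0.        ]), 'rvec': array([ 2.15298906, -2.16515978,  0.15488834]), 'tvec': array([-0.03412666,  0.56019225,  1.02401097])}
{'fx': 352.00664888571004, 'fy': 352.00664888571004, 'cx': 316.42930120725117, 'cy': 247.3239312880011, 'dist_coeffs': array([-0.0698635,  0.       ,  0.       ,  0.       ,  0.       ]), 'tool_from_camera': array([[ 7.82838234e-04, -9.54637086e-01, -2.97770752e-01,
         8.14237276e-02],
       [ 9.99999660e-01,  8.24967832e-04, -1.58071936e-05,
         8.98575638e-05],
       [ 2.60741425e-04, -2.97770639e-01,  9.54637407e-01,
        -1.46999751e-01],
       [ 0.00000000e+00,  0.00000000e+00,  0.00000000e+00,
         1.00000000e+00]])}
```

View pics/scene0.png

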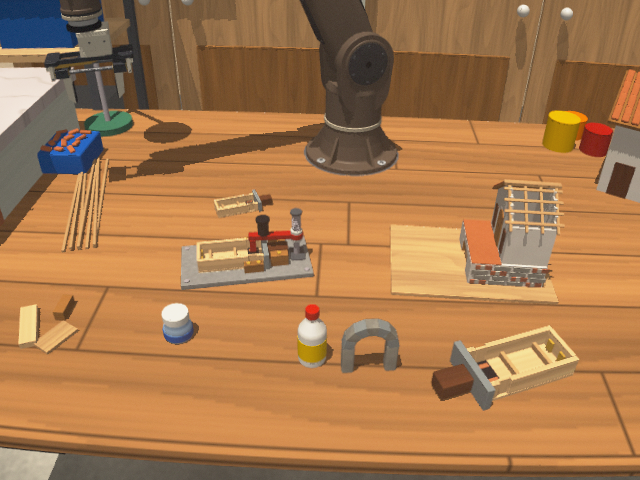

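View pics/top0.png

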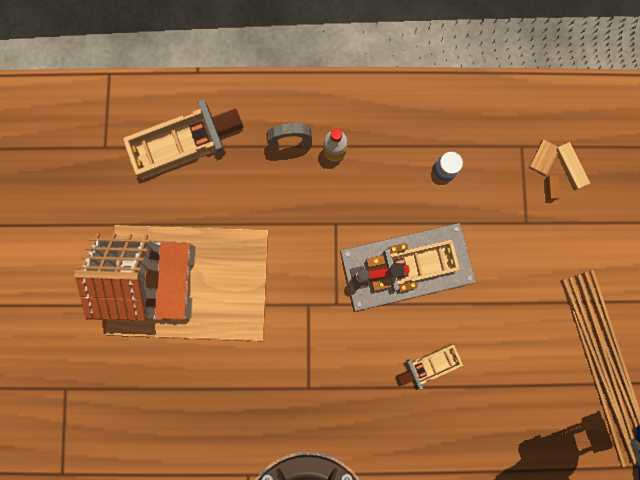

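Scene: candidates for the tray are the small one (top 430,367), the large one (top 180,140), and the mid-size one in the jig (top 415,263), which is the one to use. The house mouth faces right, near (191,285).

```bash
python3 - <<'E'
import cv2
a=cv2.imread("pics/top0.png");b=cv2.imread("pics/scene0.png")
cv2.imwrite("pics/c1.png",cv2.resize(a[215:320,330:485],None,fx=5,fy=5,interpolation=cv2.INTER_CUBIC))
x=cv2.resize(a[215:350,70:280],None,fx=3.8,fy=3.8,interpolation=cv2.INTER_CUBIC)
cv2.imwrite("pics/c2.png",x)
y=cv2.resize(b[180:310,170:330],None,fx=5,fy=4.6,interpolation=cv2.INTER_CUBIC)
y=cv2.resize(b[185:305,170:330],None,fx=5,fy=5,interpolation=cv2.INTER_CUBIC)
cv2.imwrite("pics/c3.png",y)
E
```

```text
(no output)
```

View pics/c1.png

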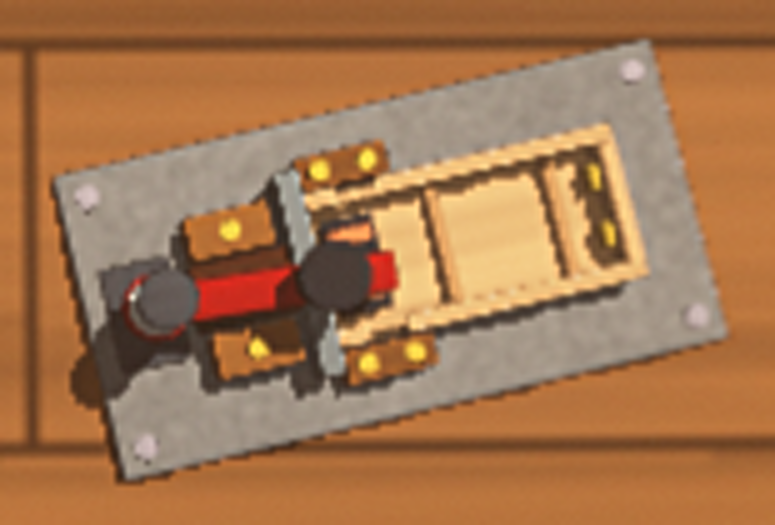

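View pics/c2.png

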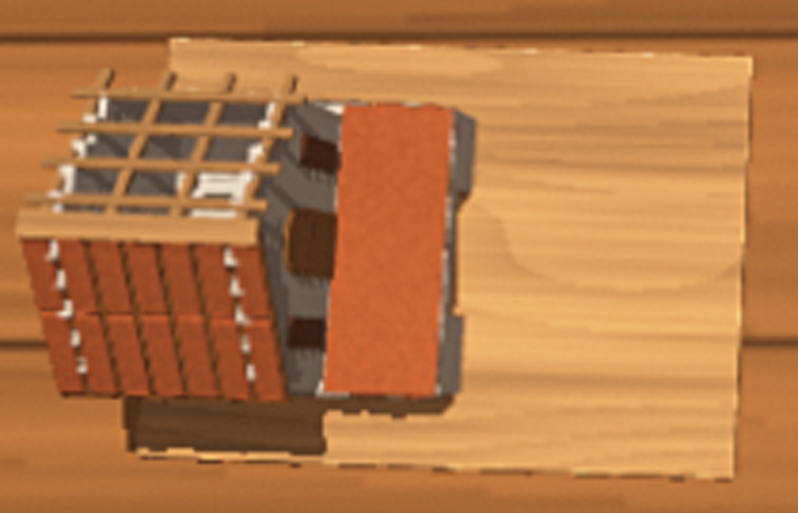

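View pics/c3.png

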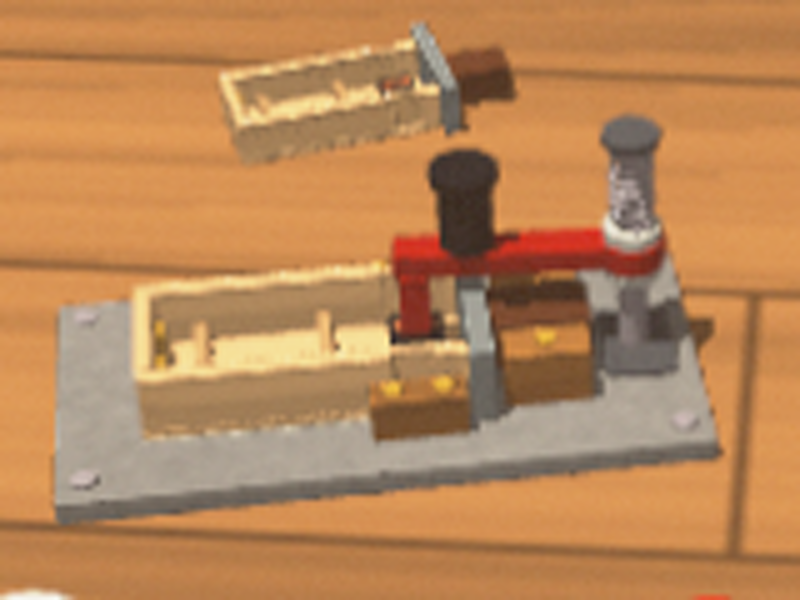

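Crops show jig board corners at c1 (55,178), (650,42), (727,338), (122,482). The knob top is at c1 (337,275) and c3 (463,165), the post cap at c1 (167,300) and c3 (632,133), and the tray's nose corners at c1 (608,128) and (648,275). The baseboard corners are at c2 (172,40), (752,57), (735,478), (127,455). The mid-size tray in the jig, under the red finger, is confirmed.

```bash
cat >h.py <<'E'
import numpy as np,cv2
from scipy.spatial.transform import Rotation as R
from station import *
def cam(n,T=None):
    d=get_image(n);K=np.array([[d["fx"],0,d["cx"]],[0,d["fy"],d["cy"]],[0,0,1]])
    if n=="wrist":
        s=get_state();M=np.eye(4);M[:3,:3]=R.from_quat(s["eef_rot"]).as_matrix();M[:3,3]=s["eef_pos"]
        W=M@d["tool_from_camera"]
    else:
        W=np.eye(4);r=cv2.Rodrigues(d["rvec"])[0];W[:3,:3]=r.T;W[:3,3]=-r.T@d["tvec"]
    return d["image"],K,d["dist_coeffs"],W
def ray(c,px):
    p=cv2.undistortPoints(np.array([[px]],float),c[1],c[2])[0,0]
    return c[3][:3,3],c[3][:3,:3]@np.array([p[0],p[1],1])
def atz(c,px,z):
    o,d=ray(c,px);return o+d*(z-o[2])/d[2]
def tri(rs):
    A=0;b=0;
    for o,d in rs:
        d=d/np.linalg.norm(d);P=np.eye(3)-np.outer(d,d);A=A+P;b=b+P@o
    return np.linalg.solve(A,b)
def fit(loc,w):
    loc=np.array(loc);w=np.array(w)[:,:2];a=loc.mean(0);b=w.mean(0)
    U,S,V=np.linalg.svd((loc-a).T@(w-b));r=(U@V).T
    t=b-r@a;return t,np.arctan2(r[1,0],r[0,0]),np.linalg.norm((loc@r.T+t)-w,axis=1)
def toolcalc(p,yaw=None):
    "tool-frame mm to world p, and rz for jaw axis"
    s=get_state();r=R.from_quat(s["eef_rot"]).as_matrix();return r.T@(np.array(p)-s["eef_pos"])*1000
E
python3 - <<'E'
from h import *
t=cam("top");s=cam("scene")
c1=lambda p:((p[0]+.5)/5+330-.5,(p[1]+.5)/5+215-.5)
c2=lambda p:((p[0]+.5)/3.8+70-.5,(p[1]+.5)/3.8+215-.5)
c3=lambda p:((p[0]+.5)/5+170-.5,(p[1]+.5)/5+185-.5)
J=fit([(.065,.13),(.065,-.13),(-.065,-.13),(-.065,.13)],[atz(t,c1(p),.012) for p in[(55,178),(650,42),(727,338),(122,482)]])
H=fit([(.115,.175),(.115,-.15),(-.115,-.15),(-.115,.175)],[atz(t,c2(p),.008) for p in[(172,40),(752,57),(735,478),(127,455)]])
print("J",J);print("H",H)
print("post",tri([ray(t,c1((167,300))),ray(s,c3((632,133)))]),"knobtop",tri([ray(t,c1((337,275))),ray(s,c3((463,165)))]))
rot=lambda a,v:np.array([[np.cos(a),-np.sin(a)],[np.sin(a),np.cos(a)]])@v
print("post from jig",J[0]+rot(J[1],[0,.105]),"knob from jig",J[0]+rot(J[1],[0,.039]))
n=[atz(t,c1(p),.042)for p in[(608,128),(648,275)]];m=sum(n)/2;print("nose",n,m[:2],"bed y in jig:",rot(-J[1],m[:2]-J[0])+[0,.065])
print("glue/paint/arch",[atz(t,p,.0)[:2] for p in[(335,155),(449,170),(289,150)]])
st=get_state();print("tool axes",R.from_quat(st["eef_rot"]).as_matrix().round(4))
E
```

```text
J (array([ 0.50369194, -0.21043287]), np.float64(0.21920784927829723), array([0.00162212, 0.00077416, 0.00143563, 0.00058644]))
H (array([0.47379226, 0.236696  ]), np.float64(-0.04092496290330411), array([0.00248407, 0.00035235, 0.00203207, 0.00363186]))
post [ 0.48070468 -0.10827098  0.11606216] knobtop [ 0.4905081  -0.17405369  0.10448479]
post from jig [ 0.480859   -0.10794552] knob from jig [ 0.49521113 -0.17236614]
nose [array([ 0.55428081, -0.29600334,  0.042     ]), array([ 0.49404545, -0.31011001,  0.042     ])] [ 0.52416313 -0.30305668] bed y in jig: [-0.00016033 -0.02985891]
glue/paint/arch [array([ 0.7466778, -0.0614991]), array([ 0.71289985, -0.30822921]), array([0.75818818, 0.03800328])]
tool axes [[ 9.442e-01  3.294e-01 -3.000e-04]
 [ 3.294e-01 -9.442e-01  7.000e-04]
 [-1.000e-04 -7.000e-04 -1.000e+00]]
```

Call:
{"fn": "move_arm", "kwargs": {
  "deltas": [
    {"xyz": [408, -299, 20], "angular": [0, 0, 1.69]},
    {"xyz": [408, -299, 20], "angular": [0, 0, 1.69]},
    {"xyz": [408, -299, 20], "angular": [0, 0, 1.69]},
    {"xyz": [408, -299, 20], "angular": [0, 0, 1.69]},
    {"xyz": [408, -299, 20], "angular": [0, 0, 1.69]},
    {"xyz": [408, -299, 20], "angular": [0, 0, 1.69]},
    {"xyz": [408, -299, 20], "angular": [0, 0, 1.69]},
    {"xyz": [408, -299, 20], "angular": [0, 0, 1.69]}
  ]
}}

```text
t: 0.92
eef_pos: [0.3841, -0.3313, 0.2254]
eef_rot: [0.954, -0.299, -0.0, -0.0]
force: [1.3, -0.7, -0.4]
finger_gap: 0.0913
```

```bash
cat >>h.py <<'E'
def go(p,yaw):
    "p world; yaw = desired world heading of tool y axis, tool pointing down -> xyz mm, rotvec"
    s=get_state();r=R.from_quat(s["eef_rot"])
    y=np.array([np.cos(yaw),np.sin(yaw),0]);z=np.array([0,0,-1.]);x=np.cross(y,z)
    g=R.from_matrix(np.c_[x,y,z]);print("xyz",(r.inv().apply(np.array(p)-s["eef_pos"])*1000).round(1),"ang",(r.inv()*g).as_rotvec().round(3),
     "| pos",s["eef_pos"].round(4),"yaw",np.arctan2(*r.as_matrix()[1::-1,1]).round(3),"j",s["joints"].round(2),"t",round(s["t"],2),"F",s["force"].round(1),"gap",round(s["finger_gap"],4))
E
python3 -c "
from h import *
go((.493,-.173,.2),.219-np.pi)"
```

```text
xyz [  -0.9 -192.1   25.4] ang [-0.     0.     0.745] | pos [ 0.3841 -0.3313  0.2254] yaw -2.178 j [ 0.54  0.25  0.08  1.88 -0.02  1.01 -1.55] t 0.92 F [ 1.3 -0.7 -0.4] gap 0.0913
```

Call:
{"fn": "move_arm", "kwargs": {
  "deltas": [
    {"xyz": [-1, -192, 25], "angular": [0, 0, 0.6]},
    {"xyz": [-1, -192, 25], "angular": [0, 0, 0.6]},
    {"xyz": [-1, -192, 25], "angular": [0, 0, 0.6]},
    {"xyz": [-1, -192, 25], "angular": [0, 0, 0.6]},
    {"xyz": [-1, -192, 25], "angular": [0, 0, 0.6]},
    {"xyz": [-1, -192, 25], "angular": [0, 0, 0.6]},
    {"xyz": [-1, -192, 25], "angular": [0, 0, 0.6]},
    {"xyz": [-1, -192, 25], "angular": [0, 0, 0.6]}
  ]
}}

```text
t: 1.58
eef_pos: [0.4927, -0.1728, 0.2002]
eef_rot: [0.824, -0.566, -0.0, 0.0]
force: [0.2, -1.3, 0.6]
finger_gap: 0.0919
```

```bash
python3 -c "
from h import *
go((.493,-.173,.078),-2.78)
c=cam('wrist');cv2.imwrite('pics/w1.png',c[0][:,:,::-1])
T=np.linalg.inv(c[3])
for p in [(.4905,-.174,.104),(.495,-.1724,.104),(.4807,-.108,.118)]:
    print(p,cv2.projectPoints(np.array([p]),cv2.Rodrigues(T[:3,:3])[0],T[:3,3],c[1],c[2])[0].ravel())
"
```

```text
xyz [  0.3  -0.3 122.2] ang [0.001 0.    0.005] | pos [ 0.4927 -0.1728  0.2002] yaw -2.775 j [ 0.16  0.3   0.1   1.88 -0.03  0.96 -2.5 ] t 1.58 F [ 0.2 -1.3  0.6] gap 0.0919
(0.4905, -0.174, 0.104) [319.40622422 254.59305118]
(0.495, -0.1724, 0.104) [312.85571234 254.44618943]
(0.4807, -0.108, 0.118) [300.08487085 342.873687  ]
```

View pics/w1.png

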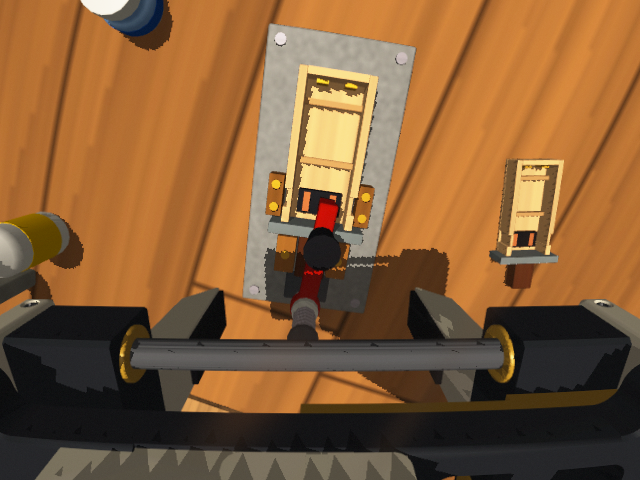

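Wrist view: knob top at (323,251), about 3 mm from prediction. Post cap at (302,335), tray clearly seen. Descend onto the knob.

Call:
{"fn": "move_arm", "kwargs": {
  "deltas": [
    {"xyz": [1, 3, 40], "angular": [0, 0, 0]},
    {"xyz": [1, 3, 75], "angular": [0, 0, 0]},
    {"xyz": [1, 3, 100], "angular": [0, 0, 0]},
    {"xyz": [1, 3, 115], "angular": [0, 0, 0]},
    {"xyz": [1, 3, 122], "angular": [0, 0, 0]},
    {"xyz": [1, 3, 122], "angular": [0, 0, 0]}
  ]
}}

```text
t: 2.13
eef_pos: [0.4883, -0.1773, 0.0773]
eef_rot: [0.823, -0.568, -0.001, 0.001]
force: [0.5, 0.3, 1.2]
finger_gap: 0.0918
```

Call:
{"fn": "move_arm", "kwargs": {
  "deltas": [
    {"xyz": [0, 0, 0], "angular": [0, 0, 0]},
    {"xyz": [0, 0, 0], "angular": [0, 0, 0]},
    {"xyz": [0, 0, 0], "angular": [0, 0, 0]},
    {"xyz": [0, 0, 0], "angular": [0, 0, 0]},
    {"xyz": [0, 0, 0], "angular": [0, 0, 0]},
    {"xyz": [0, 0, 0], "angular": [0, 0, 0]},
    {"xyz": [0, 0, 0], "angular": [0, 0, 0]},
    {"xyz": [0, 0, 0], "angular": [0, 0, 0]}
  ],
  "claw": 10,
  "grip_force": 25
}}

```text
t: 2.8
eef_pos: [0.4883, -0.1773, 0.0775]
eef_rot: [0.823, -0.568, -0.001, 0.001]
force: [0.9, 0.4, -0.0]
finger_gap: 0.043
```

Call:
{"fn": "move_arm", "kwargs": {
  "deltas": [
    {"xyz": [0, 0, 0], "angular": [0, 0, 0]},
    {"xyz": [0, 0, 0], "angular": [0, 0, 0]},
    {"xyz": [0, 0, 0], "angular": [0, 0, 0]},
    {"xyz": [0, 0, 0], "angular": [0, 0, 0]},
    {"xyz": [0, 0, 0], "angular": [0, 0, 0]},
    {"xyz": [0, 0, 0], "angular": [0, 0, 0]}
  ]
}}

```text
t: 3.3
eef_pos: [0.4889, -0.177, 0.0776]
eef_rot: [0.823, -0.568, -0.001, 0.001]
force: [3.5, 1.8, -2.1]
finger_gap: 0.026
```

Call:
{"fn": "move_arm", "kwargs": {
  "deltas": [
    {"xyz": [0, 0, -8], "angular": [0, 0, 0]},
    {"xyz": [0, 0, -16], "angular": [0, 0, 0]},
    {"xyz": [0, 0, -22], "angular": [0, 0, 0]},
    {"xyz": [0, 0, -27], "angular": [0, 0, 0]},
    {"xyz": [0, 0, -29], "angular": [0, 0, 0]},
    {"xyz": [0, 0, -29], "angular": [0, 0, 0]}
  ]
}}

```text
t: 3.8
eef_pos: [0.4885, -0.1769, 0.1068]
eef_rot: [0.823, -0.568, -0.001, 0.001]
force: [0.6, 0.9, -11.6]
finger_gap: 0.0266
```

```bash
python3 -c "
from h import *
s=get_state();P=np.array([.481,-.108]);k=s['eef_pos'][:2]-P;print(np.linalg.norm(k),np.arctan2(k[1],k[0]))
for a in (.4,.8,1.2,1.6): 
    r=R.from_euler('z',a).as_matrix()[:2,:2]@k+P;go((*r,s['eef_pos'][2]),-2.78+a)"
```

```text
0.06929649478550814 -1.462092823180303
xyz [  1.5 -27.5  -0.1] ang [ 0.002  0.001 -0.398] | pos [ 0.4885 -0.1769  0.1068] yaw -2.778 j [ 0.18  0.42  0.09  1.98 -0.05  0.74 -2.48] t 3.8 F [  0.6   0.9 -11.6] gap 0.0266
xyz [ -7.8 -53.4  -0.1] ang [ 0.002  0.002 -0.798] | pos [ 0.4885 -0.1769  0.1068] yaw -2.778 j [ 0.18  0.42  0.09  1.98 -0.05  0.74 -2.48] t 3.8 F [  0.6   0.9 -11.6] gap 0.0266
xyz [-26.5 -73.6  -0.2] ang [ 0.002  0.002 -1.198] | pos [ 0.4885 -0.1769  0.1068] yaw -2.778 j [ 0.18  0.42  0.09  1.98 -0.05  0.74 -2.48] t 3.8 F [  0.6   0.9 -11.6] gap 0.0266
xyz [-51.5 -85.   -0.2] ang [ 1.000e-03  2.000e-03 -1.598e+00] | pos [ 0.4885 -0.1769  0.1068] yaw -2.778 j [ 0.18  0.42  0.09  1.98 -0.05  0.74 -2.48] t 3.8 F [  0.6   0.9 -11.6] gap 0.0266
```

Call:
{"fn": "move_arm", "kwargs": {
  "deltas": [
    {"xyz": [1.4, -6.8, 0], "angular": [0, 0, -0.1]},
    {"xyz": [2.1, -13.7, 0], "angular": [0, 0, -0.2]},
    {"xyz": [2.2, -20.6, 0], "angular": [0, 0, -0.3]},
    {"xyz": [1.5, -27.5, 0], "angular": [0, 0, -0.4]},
    {"xyz": [0.2, -34.2, 0], "angular": [0, 0, -0.5]},
    {"xyz": [-1.8, -40.9, 0], "angular": [0, 0, -0.6]},
    {"xyz": [-4.5, -47.3, 0], "angular": [0, 0, -0.7]},
    {"xyz": [-7.8, -53.4, 0], "angular": [0, 0, -0.8]}
  ]
}}

```text
t: 4.47
eef_pos: [0.5344, -0.1501, 0.1057]
eef_rot: [0.98, -0.2, -0.003, 0.0]
force: [-2.0, 2.2, -11.9]
finger_gap: 0.0265
```

Call:
{"fn": "move_arm", "kwargs": {
  "deltas": [
    {"xyz": [1.4, -6.8, 0], "angular": [0, 0, -0.1]},
    {"xyz": [2.1, -13.7, 0], "angular": [0, 0, -0.2]},
    {"xyz": [2.2, -20.6, 0], "angular": [0, 0, -0.3]},
    {"xyz": [1.5, -27.5, 0], "angular": [0, 0, -0.4]},
    {"xyz": [0.2, -34.2, 0], "angular": [0, 0, -0.5]},
    {"xyz": [-1.8, -40.9, 0], "angular": [0, 0, -0.6]},
    {"xyz": [-4.5, -47.3, 0], "angular": [0, 0, -0.7]},
    {"xyz": [-4.5, -47.3, 0], "angular": [0, 0, -0.7]}
  ]
}}

```text
t: 5.13
eef_pos: [0.5473, -0.1039, 0.1047]
eef_rot: [0.988, 0.151, -0.004, -0.001]
force: [-1.1, -0.4, -11.2]
finger_gap: 0.0261
```

```bash
python3 -c "
from h import *
s=get_state();P=np.array([.481,-.108]);k=s['eef_pos'][:2]-P;print(np.linalg.norm(k),np.arctan2(k[1],k[0]))
go(s['eef_pos']-[0,0,.032],-1.4)"
```

```text
0.06645659939266764 0.062119727769452036
xyz [ 0.3  0.1 32. ] ang [-0.003  0.008  0.133] | pos [ 0.5473 -0.1039  0.1047] yaw -1.267 j [ 0.32  0.5  -0.31  1.86  0.2   0.82 -1.37] t 5.13 F [ -1.1  -0.4 -11.2] gap 0.0261
```

Call:
{"fn": "move_arm", "kwargs": {
  "deltas": [
    {"xyz": [0, 0, 8], "angular": [0, 0, 0]},
    {"xyz": [0, 0, 16], "angular": [0, 0, 0]},
    {"xyz": [0, 0, 24], "angular": [0, 0, 0]},
    {"xyz": [0, 0, 30], "angular": [0, 0, 0]},
    {"xyz": [0, 0, 30], "angular": [0, 0, 0]}
  ]
}}

```text
t: 5.55
eef_pos: [0.5474, -0.1042, 0.0739]
eef_rot: [0.989, 0.151, -0.004, -0.001]
force: [1.2, -0.6, -6.4]
finger_gap: 0.0262
```

Call:
{"fn": "move_arm", "kwargs": {
  "deltas": [
    {"xyz": [0, 0, 0], "angular": [0, 0, 0]},
    {"xyz": [0, 0, 0], "angular": [0, 0, 0]},
    {"xyz": [0, 0, 0], "angular": [0, 0, 0]},
    {"xyz": [0, 0, 0], "angular": [0, 0, 0]},
    {"xyz": [0, 0, 0], "angular": [0, 0, 0]},
    {"xyz": [0, 0, 0], "angular": [0, 0, 0]}
  ],
  "claw": 60
}}

```text
t: 6.05
eef_pos: [0.5476, -0.1043, 0.0743]
eef_rot: [0.989, 0.151, -0.004, -0.001]
force: [0.6, 0.2, -0.4]
finger_gap: 0.0591
```

Call:
{"fn": "move_arm", "kwargs": {
  "deltas": [
    {"xyz": [0, 0, -20], "angular": [0, 0, 0]},
    {"xyz": [0, 0, -50], "angular": [0, 0, 0]},
    {"xyz": [0, 0, -90], "angular": [0, 0, 0]},
    {"xyz": [0, 0, -120], "angular": [0, 0, 0]},
    {"xyz": [0, 0, -140], "angular": [0, 0, 0]}
  ],
  "claw": 91
}}

```text
t: 6.47
eef_pos: [0.5498, -0.1042, 0.2179]
eef_rot: [0.989, 0.151, -0.002, -0.0]
force: [-0.2, -0.7, -0.1]
finger_gap: 0.0879
```

```bash
python3 -c "
from h import *
a=.219;bed=np.array([.5037,-.2104])+np.array([-np.sin(a),np.cos(a)])*(-.03)
print(bed);go((*(bed+np.array([-np.sin(a),np.cos(a)])*-.005),.16),a-np.pi)"
```

```text
[ 0.51021761 -0.23968346]
xyz [-78.3 122.5  58. ] ang [0.002 0.004 1.654] | pos [ 0.5498 -0.1042  0.2179] yaw -1.268 j [ 0.35  0.38 -0.34  1.74  0.14  1.06 -1.31] t 6.47 F [-0.2 -0.7 -0.1] gap 0.0879
```

Call:
{"fn": "move_arm", "kwargs": {
  "deltas": [
    {"xyz": [-78, 122, 20], "angular": [0, 0, 1.65]},
    {"xyz": [-78, 122, 20], "angular": [0, 0, 1.65]},
    {"xyz": [-78, 122, 20], "angular": [0, 0, 1.65]},
    {"xyz": [-78, 122, 20], "angular": [0, 0, 1.65]},
    {"xyz": [-78, 122, 20], "angular": [0, 0, 1.65]},
    {"xyz": [-78, 122, 20], "angular": [0, 0, 1.65]},
    {"xyz": [-78, 122, 20], "angular": [0, 0, 1.65]},
    {"xyz": [-78, 122, 20], "angular": [0, 0, 1.65]}
  ]
}}

```text
t: 7.13
eef_pos: [0.5115, -0.2441, 0.1981]
eef_rot: [0.939, -0.345, -0.003, 0.0]
force: [0.0, -0.2, -0.8]
finger_gap: 0.0908
```

```bash
python3 -c "
from h import *
go((.5113,-.2446,.2),.219-np.pi)"
```

```text
xyz [ 0.2  0.5 -1.9] ang [0.004 0.004 0.648] | pos [ 0.5115 -0.2441  0.1981] yaw -2.275 j [ 0.41  0.38 -0.07  1.76  0.03  1.01 -1.96] t 7.13 F [ 0.  -0.2 -0.8] gap 0.0908
```

Call:
{"fn": "move_arm", "kwargs": {
  "deltas": [
    {"xyz": [0, 0, 0], "angular": [0.004, 0.004, 0.648]},
    {"xyz": [0, 0, 0], "angular": [0.004, 0.004, 0.648]},
    {"xyz": [0, 0, 0], "angular": [0.004, 0.004, 0.648]},
    {"xyz": [0, 0, 0], "angular": [0.004, 0.004, 0.648]},
    {"xyz": [0, 0, 0], "angular": [0.004, 0.004, 0.648]},
    {"xyz": [0, 0, 0], "angular": [0.004, 0.004, 0.648]},
    {"xyz": [0, 0, 0], "angular": [0.004, 0.004, 0.648]}
  ]
}}

```text
t: 7.72
eef_pos: [0.5115, -0.2438, 0.1982]
eef_rot: [0.78, -0.626, 0.0, 0.0]
force: [-0.0, 0.1, -0.1]
finger_gap: 0.0907
```

```bash
python3 -c "
from h import *
go((.5113,-.2446,.03),.219-np.pi)
c=cam('wrist');cv2.imwrite('pics/w2.png',c[0][:,:,::-1])
T=np.linalg.inv(c[3]);a=.219;bed=np.array([.5102,-.2397])
for p in [(-.032,-.065),(.032,-.065),(.042,.075),(-.042,.075)]:
    q=R.from_euler('z',a).as_matrix()[:2,:2]@np.array(p)+bed
    print(p,cv2.projectPoints(np.array([[*q,.042 if p[1]<0 else .048]]),cv2.Rodrigues(T[:3,:3])[0],T[:3,3],c[1],c[2])[0].ravel())
"
```

```text
xyz [  0.7   0.3 168.2] ang [-0.    -0.    -0.001] | pos [ 0.5115 -0.2438  0.1982] yaw -2.924 j [ 0.3   0.38  0.07  1.77 -0.03  0.99 -2.54] t 7.72 F [-0.   0.1 -0.1] gap 0.0907
(-0.032, -0.065) [355.5022755  163.21839328]
(0.032, -0.065) [279.62404927 163.06522761]
(0.042, 0.075) [272.71231678 315.46056709]
(-0.042, 0.075) [361.60761076 315.59037568]
```

View pics/w2.png

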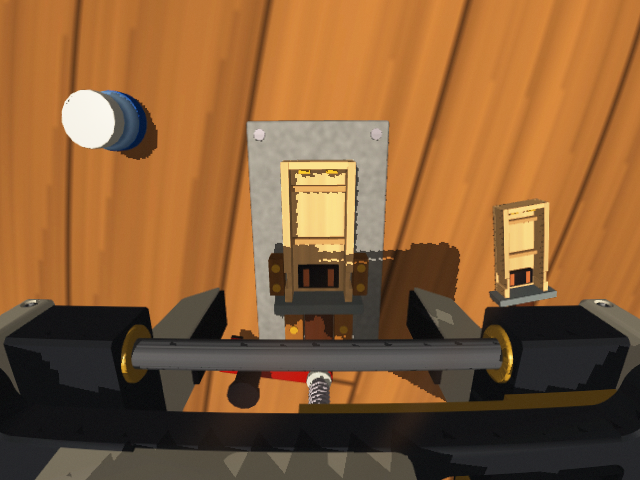

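Wrist view: the red finger is swung aside (knob at 243,390). Tray rim corners at (281,162) and (356,162) match prediction within a pixel or two. Descend and grip the box.

Call:
{"fn": "move_arm", "kwargs": {
  "deltas": [
    {"xyz": [0, 0, 40], "angular": [0, 0, 0]},
    {"xyz": [0, 0, 80], "angular": [0, 0, 0]},
    {"xyz": [0, 0, 115], "angular": [0, 0, 0]},
    {"xyz": [0, 0, 140], "angular": [0, 0, 0]},
    {"xyz": [0, 0, 158], "angular": [0, 0, 0]},
    {"xyz": [0, 0, 168], "angular": [0, 0, 0]},
    {"xyz": [0, 0, 170], "angular": [0, 0, 0]},
    {"xyz": [0, 0, 170], "angular": [0, 0, 0]}
  ]
}}

```text
t: 8.43
eef_pos: [0.5116, -0.244, 0.0282]
eef_rot: [0.781, -0.625, -0.0, 0.0]
force: [0.5, -0.7, 0.7]
finger_gap: 0.0913
```

Call:
{"fn": "move_arm", "kwargs": {
  "deltas": [
    {"xyz": [0, 0, 0], "angular": [0, 0, 0]},
    {"xyz": [0, 0, 0], "angular": [0, 0, 0]},
    {"xyz": [0, 0, 0], "angular": [0, 0, 0]},
    {"xyz": [0, 0, 0], "angular": [0, 0, 0]},
    {"xyz": [0, 0, 0], "angular": [0, 0, 0]},
    {"xyz": [0, 0, 0], "angular": [0, 0, 0]},
    {"xyz": [0, 0, 0], "angular": [0, 0, 0]},
    {"xyz": [0, 0, 0], "angular": [0, 0, 0]}
  ],
  "claw": 50,
  "grip_force": 30
}}

```text
t: 9.1
eef_pos: [0.5118, -0.2441, 0.0289]
eef_rot: [0.781, -0.625, 0.0, -0.0]
force: [-1.2, 0.7, 7.1]
finger_gap: 0.0636
```

Call:
{"fn": "move_arm", "kwargs": {
  "deltas": [
    {"xyz": [0, 0, -3], "angular": [0, 0, 0]},
    {"xyz": [0, 0, -10], "angular": [0, 0, 0]},
    {"xyz": [0, 0, -25], "angular": [0, 0, 0]},
    {"xyz": [0, 0, -50], "angular": [0, 0, 0]},
    {"xyz": [0, 0, -80], "angular": [0, 0, 0]},
    {"xyz": [0, 0, -110], "angular": [0, 0, 0]},
    {"xyz": [0, 0, -135], "angular": [0, 0, 0]},
    {"xyz": [0, 0, -150], "angular": [0, 0, 0]}
  ]
}}

```text
t: 9.77
eef_pos: [0.5126, -0.2444, 0.1824]
eef_rot: [0.781, -0.625, 0.002, -0.001]
force: [1.2, -1.2, -1.7]
finger_gap: 0.0639
```

```bash
python3 -c "
from h import *
go((.466,.14,.2),-.041-.0)
"
```

```text
xyz [-385.3  -38.9  -18.4] ang [ 0.003 -0.005 -2.88 ] | pos [ 0.5126 -0.2444  0.1824] yaw -2.921 j [ 0.3   0.39  0.07  1.79 -0.03  0.95 -2.54] t 9.77 F [ 1.2 -1.2 -1.7] gap 0.0639
```

Call:
{"fn": "move_arm", "kwargs": {
  "deltas": [
    {"xyz": [-345, -39, -20], "angular": [0, 0, -2.6]},
    {"xyz": [-345, -39, -20], "angular": [0, 0, -2.6]},
    {"xyz": [-345, -39, -20], "angular": [0, 0, -2.6]},
    {"xyz": [-345, -39, -20], "angular": [0, 0, -2.6]},
    {"xyz": [-345, -39, -20], "angular": [0, 0, -2.6]},
    {"xyz": [-345, -39, -20], "angular": [0, 0, -2.6]},
    {"xyz": [-345, -39, -20], "angular": [0, 0, -2.6]},
    {"xyz": [-345, -39, -20], "angular": [0, 0, -2.6]}
  ]
}}

```text
t: 10.43
eef_pos: [0.4757, 0.0883, 0.2016]
eef_rot: [0.985, -0.171, 0.001, 0.001]
force: [1.2, -0.8, -2.1]
finger_gap: 0.0638
```

```bash
python3 -c "
from h import *
go((.467,.105,.2),-.041-.0)
"
```

```text
xyz [-13.8 -12.8   1.5] ang [ 0.003 -0.    -1.874] | pos [0.4757 0.0883 0.2016] yaw -1.915 j [-0.07  0.26 -0.28  1.94  0.09  0.95 -2.31] t 10.43 F [ 1.2 -0.8 -2.1] gap 0.0638
```

Call:
{"fn": "move_arm", "kwargs": {
  "deltas": [
    {"xyz": [-14, -13, 0], "angular": [0, 0, -1.87]},
    {"xyz": [-14, -13, 0], "angular": [0, 0, -1.87]},
    {"xyz": [-14, -13, 0], "angular": [0, 0, -1.87]},
    {"xyz": [-14, -13, 0], "angular": [0, 0, -1.87]},
    {"xyz": [-14, -13, 0], "angular": [0, 0, -1.87]},
    {"xyz": [-14, -13, 0], "angular": [0, 0, -1.87]},
    {"xyz": [-14, -13, 0], "angular": [0, 0, -1.87]},
    {"xyz": [-14, -13, 0], "angular": [0, 0, -1.87]}
  ]
}}

```text
t: 11.1
eef_pos: [0.4667, 0.1051, 0.2019]
eef_rot: [0.947, 0.322, 0.0, 0.002]
force: [-0.8, 0.5, -2.2]
finger_gap: 0.064
```

```bash
python3 -c "
from h import *
go((.467,.105,.2),-.041-.0)
"
```

```text
xyz [0.2 0.3 1.9] ang [ 0.003  0.002 -0.874] | pos [0.4667 0.1051 0.2019] yaw -0.915 j [ 0.05  0.28 -0.47  1.94  0.16  0.96 -1.41] t 11.1 F [-0.8  0.5 -2.2] gap 0.064
```

Call:
{"fn": "move_arm", "kwargs": {
  "deltas": [
    {"xyz": [0, 0, 0], "angular": [0.003, 0.002, -0.874]},
    {"xyz": [0, 0, 0], "angular": [0.003, 0.002, -0.874]},
    {"xyz": [0, 0, 0], "angular": [0.003, 0.002, -0.874]},
    {"xyz": [0, 0, 0], "angular": [0.003, 0.002, -0.874]},
    {"xyz": [0, 0, 0], "angular": [0.003, 0.002, -0.874]},
    {"xyz": [0, 0, 0], "angular": [0.003, 0.002, -0.874]},
    {"xyz": [0, 0, 0], "angular": [0.003, 0.002, -0.874]},
    {"xyz": [0, 0, 0], "angular": [0.003, 0.002, -0.874]}
  ]
}}

```text
t: 11.77
eef_pos: [0.4664, 0.1047, 0.202]
eef_rot: [0.719, 0.695, -0.0, -0.0]
force: [-0.6, 0.2, -2.5]
finger_gap: 0.0639
```

```bash
python3 -c "
from h import *
go((.4706,.157,.2),-.041)
c=cam('wrist');cv2.imwrite('pics/w3.png',c[0][:,:,::-1])
np.savez('w3.npz',W=c[3])
T=np.linalg.inv(c[3]);a=-.041;o=np.array([.4738,.2367])
for p in [(-.075,0,.058),(.075,0,.058),(-.075,0,.008),(.075,0,.008),(-.0335,0,.008),(.0335,0,.008),(-.0335,0,.044),(.0335,0,.044),(.115,-.15,.008),(-.115,-.15,.008)]:
    q=R.from_euler('z',a).as_matrix()[:2,:2]@np.array(p[:2])+o
    print(p,cv2.projectPoints(np.array([[*q,p[2]]]),cv2.Rodrigues(T[:3,:3])[0],T[:3,3],c[1],c[2])[0].ravel().round(1))
"
```

```text
xyz [52.4  2.4  2. ] ang [-0.     0.     0.006] | pos [0.4664 0.1047 0.202 ] yaw -0.035 j [ 0.19  0.31 -0.65  1.93  0.22  0.98 -0.59] t 11.77 F [-0.6  0.2 -2.5] gap 0.0639
(-0.075, 0, 0.058) [220.   70.2]
(0.075, 0, 0.058) [416.2  70.2]
(-0.075, 0, 0.008) [234.5  80.4]
(0.075, 0, 0.008) [401.2  80.3]
(-0.0335, 0, 0.008) [280.5  79.8]
(0.0335, 0, 0.008) [355.2  79.8]
(-0.0335, 0, 0.044) [276.1  72.7]
(0.0335, 0, 0.044) [359.9  72.6]
(0.115, -0.15, 0.008) [431.  240.3]
(-0.115, -0.15, 0.008) [204.6 240.4]
```

View pics/w3.png

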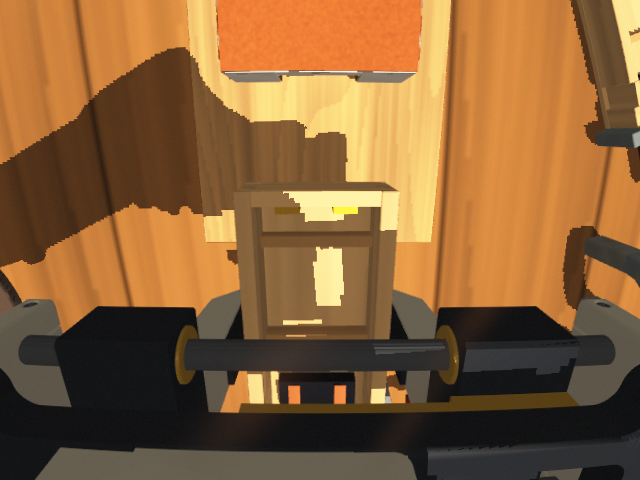

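```bash
python3 -c "
import cv2,numpy as np
a=cv2.imread('pics/w3.png')
t=cv2.resize(a[55:95,210:430],None,fx=3.6,fy=3.6,interpolation=cv2.INTER_CUBIC)
b=cv2.resize(a[170:255,200:440],None,fx=3.3,fy=3.3,interpolation=cv2.INTER_CUBIC)
b=b[:,:792];t=t[:,:792];cv2.imwrite('pics/c4.png',np.vstack([t,np.zeros((10,792,3),np.uint8),b]));print(t.shape)"
```

```text
(144, 792, 3)
```

View pics/c4.png

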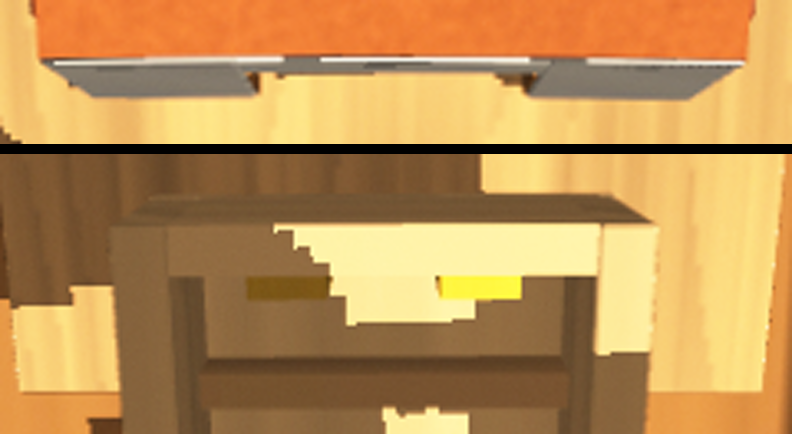

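Crop: mouth floor corners at (281.7,81.4) and (356.7,81.4), plinth top corners at (221.7,72.2) and (416.9,72.2). The tray's nose rim corners are at (233.9,191.2) and (399.1,191.2), and its bottom edge at (245.5,182.4) and (385.5,182.4).

```bash
python3 -c "
from h import *
c=cam('wrist');z0=get_state()['eef_pos'][2]
def w(p,z): return atz(c,p,z)
for n,p1,p2,z in [('mouth',(281.7,81.4),(356.7,81.4),.008),('plbot',(236.4,81.9),(401.7,82.2),.008),('pltop',(221.7,72.2),(416.9,72.2),.058),('rim',(233.9,191.2),(399.1,191.2),z0+.0135),('nosebot',(245.5,182.4),(385.5,182.4),z0-.0165)]:
    a,b=w(p1,z),w(p2,z);m=(a+b)/2;print(n,m[:2].round(4),'w',np.linalg.norm(b-a).round(4),'yaw',np.arctan2(b[1]-a[1],b[0]-a[0]).round(4),'tool',toolcalc(m).round(1))
"
```

```text
mouth [0.4754 0.2353] w 0.0673 yaw -0.0439 tool [130.8   3.  194. ]
plbot [0.4752 0.2352] w 0.1489 yaw -0.0457 tool [130.7   2.9 194. ]
pltop [0.4751 0.2352] w 0.1494 yaw -0.0439 tool [130.7   2.7 144. ]
rim [0.47   0.1664] w 0.0629 yaw -0.0443 tool [ 61.7   0.6 -13.5]
nosebot [0.4695 0.1662] w 0.0647 yaw -0.0443 tool [61.4  0.2 16.5]
```

Call:
{"fn": "move_arm", "kwargs": {
  "deltas": [
    {"xyz": [55, 2.4, 20], "angular": [0, 0, 0]},
    {"xyz": [55, 2.4, 50], "angular": [0, 0, 0]},
    {"xyz": [55, 2.4, 85], "angular": [0, 0, 0]},
    {"xyz": [55, 2.4, 115], "angular": [0, 0, 0]},
    {"xyz": [55, 2.4, 140], "angular": [0, 0, 0]},
    {"xyz": [55, 2.4, 155], "angular": [0, 0, 0]},
    {"xyz": [55, 2.4, 162], "angular": [0, 0, 0]},
    {"xyz": [55, 2.4, 162], "angular": [0, 0, 0]}
  ]
}}

```text
t: 12.53
eef_pos: [0.4706, 0.1594, 0.0388]
eef_rot: [0.724, 0.69, -0.001, -0.0]
force: [-0.1, 0.2, -1.4]
finger_gap: 0.0637
```

```bash
python3 -c "
from h import *
# nose offset in tool (61.5,.4); desired nose world = mouth - d*yhouse
a=-.0445;yh=np.array([-np.sin(a),np.cos(a)]);m=np.array([.4753,.2352])
s=get_state();r=R.from_quat(s['eef_rot']).as_matrix()
off=(r@np.array([.0615,.0004,0]))[:2]
for d in(.005,-.006): go((*(m-yh*d-off),.0255),-.035)
c=cam('wrist');cv2.imwrite('pics/w4.png',c[0][:,:,::-1])
"
```

```text
xyz [ 9.5  0.8 13.3] ang [-0.002  0.001 -0.012] | pos [0.4706 0.1594 0.0388] yaw -0.047 j [-0.04  0.56 -0.53  2.05  0.46  0.65 -0.92] t 12.53 F [-0.1  0.2 -1.4] gap 0.0637
xyz [20.5  0.7 13.3] ang [-0.002  0.001 -0.012] | pos [0.4706 0.1594 0.0388] yaw -0.047 j [-0.04  0.56 -0.53  2.05  0.46  0.65 -0.92] t 12.53 F [-0.1  0.2 -1.4] gap 0.0637
```

Call:
{"fn": "move_arm", "kwargs": {
  "deltas": [
    {"xyz": [9.5, 0.8, 3], "angular": [-0.002, 0.001, -0.012]},
    {"xyz": [9.5, 0.8, 6], "angular": [-0.002, 0.001, -0.012]},
    {"xyz": [9.5, 0.8, 9], "angular": [-0.002, 0.001, -0.012]},
    {"xyz": [9.5, 0.8, 11], "angular": [-0.002, 0.001, -0.012]},
    {"xyz": [9.5, 0.8, 12], "angular": [-0.002, 0.001, -0.012]},
    {"xyz": [9.5, 0.8, 13], "angular": [-0.002, 0.001, -0.012]}
  ]
}}

```text
t: 13.08
eef_pos: [0.4726, 0.169, 0.027]
eef_rot: [0.719, 0.695, 0.001, 0.0]
force: [-0.6, -0.0, -2.7]
finger_gap: 0.0636
```

```bash
python3 -c "
from h import *
a=-.0445;yh=np.array([-np.sin(a),np.cos(a)]);m=np.array([.4753,.2352])
s=get_state();r=R.from_quat(s['eef_rot']).as_matrix()
off=(r@np.array([.0615,.0004,0]))[:2]
for d in(.005,-.006): go((*(m-yh*d-off),.0255),-.035)
c=cam('wrist');i=c[0][:,:,::-1];cv2.imwrite('pics/w4.png',cv2.resize(i[60:260,190:450],None,fx=3,fy=3,interpolation=cv2.INTER_CUBIC))
"
```

```text
xyz [-0.2 -0.   1.5] ang [ 0.001 -0.    -0.   ] | pos [0.4726 0.169  0.027 ] yaw -0.035 j [-0.07  0.58 -0.51  2.05  0.48  0.63 -0.94] t 13.08 F [-0.6 -0.  -2.7] gap 0.0636
xyz [10.8  0.1  1.5] ang [ 0.001 -0.    -0.   ] | pos [0.4726 0.169  0.027 ] yaw -0.035 j [-0.07  0.58 -0.51  2.05  0.48  0.63 -0.94] t 13.08 F [-0.6 -0.  -2.7] gap 0.0636
```

View pics/w4.png

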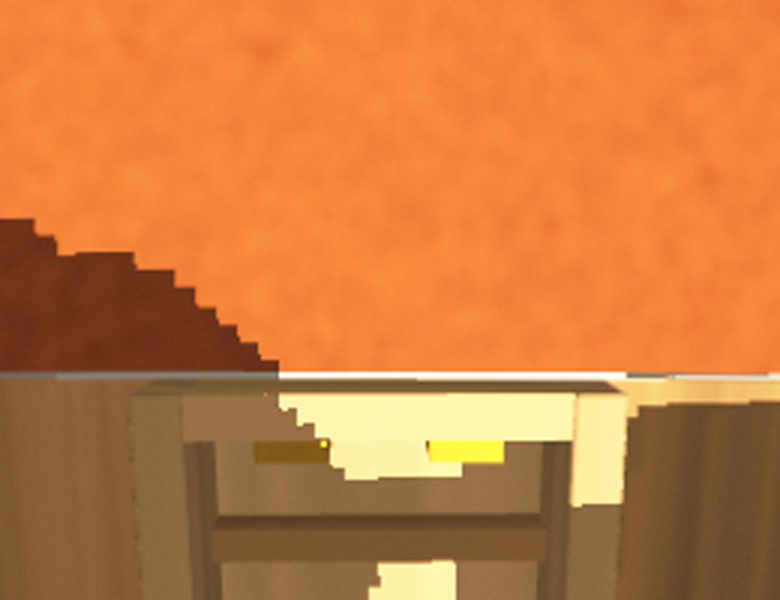

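Nose is about 5 mm before the mouth (rim at crop row 390, plinth edge row 375), centred. Ease it in 6 mm.

Call:
{"fn": "move_arm", "kwargs": {
  "deltas": [
    {"xyz": [3, 0, 0.5], "angular": [0, 0, 0]},
    {"xyz": [6, 0, 0.5], "angular": [0, 0, 0]},
    {"xyz": [9, 0, 0.5], "angular": [0, 0, 0]},
    {"xyz": [11, 0.1, 0.5], "angular": [0, 0, 0]},
    {"xyz": [12, 0.1, 1], "angular": [0, 0, 0]},
    {"xyz": [12, 0.1, 1.5], "angular": [0, 0, 0]}
  ]
}}

```text
t: 13.63
eef_pos: [0.4726, 0.1817, 0.0254]
eef_rot: [0.719, 0.695, 0.001, -0.0]
force: [-2.7, 0.4, -1.0]
finger_gap: 0.0642
```

```bash
python3 -c "
from h import *
a=-.0445;yh=np.array([-np.sin(a),np.cos(a)]);m=np.array([.4753,.2352])
s=get_state();r=R.from_quat(s['eef_rot']).as_matrix()
n=(s['eef_pos']+r@np.array([.0615,.0004,0]))[:2]-m;print('nose in',n@yh,'lat',n@np.array([yh[1],-yh[0]]))
go(s['eef_pos'],-.035)
"
```

```text
nose in 0.007970582784104155 lat -0.0005053044508620157
xyz [0. 0. 0.] ang [ 0.001 -0.001  0.001] | pos [0.4726 0.1817 0.0254] yaw -0.034 j [-0.1   0.59 -0.51  2.04  0.48  0.63 -0.96] t 13.63 F [-2.7  0.4 -1. ] gap 0.0642
```

Call:
{"fn": "move_arm", "kwargs": {
  "deltas": [
    {"xyz": [0, 0, 0], "angular": [0, 0, 0]},
    {"xyz": [0, 0, 0], "angular": [0, 0, 0]},
    {"xyz": [0, 0, 0], "angular": [0, 0, 0]},
    {"xyz": [0, 0, 0], "angular": [0, 0, 0]},
    {"xyz": [0, 0, 0], "angular": [0, 0, 0]}
  ],
  "claw": 88
}}

```text
t: 14.05
eef_pos: [0.473, 0.1817, 0.0255]
eef_rot: [0.719, 0.695, 0.001, 0.0]
force: [-0.1, 0.1, 0.1]
finger_gap: 0.0876
```

Call:
{"fn": "move_arm", "kwargs": {
  "deltas": [
    {"xyz": [0, 0, -20], "angular": [0, 0, 0]},
    {"xyz": [0, 0, -45], "angular": [0, 0, 0]},
    {"xyz": [-10, 0, -60], "angular": [0, 0, 0]},
    {"xyz": [-40, 0, -60], "angular": [0, 0, 0]},
    {"xyz": [-70, 0, -60], "angular": [0, 0, 0]},
    {"xyz": [-95, -0.5, -60], "angular": [0, 0, 0]},
    {"xyz": [-107, -1, -60], "angular": [0, 0, 0]},
    {"xyz": [-107, -1, -60], "angular": [0, 0, 0]}
  ]
}}

```text
t: 14.72
eef_pos: [0.468, 0.0709, 0.0852]
eef_rot: [0.721, 0.693, -0.0, 0.001]
force: [0.1, 0.3, -0.4]
finger_gap: 0.0878
```

```bash
python3 -c "
from h import *
a=-.0445;yh=np.array([-np.sin(a),np.cos(a)]);m=np.array([.4753,.2352])
go((*(m-yh*.161),.025),-.0445+.009)
c=cam('wrist');i=c[0][:,:,::-1];cv2.imwrite('pics/w5.png',i[40:480,60:600])
"
```

```text
xyz [ 3.5 -0.  60.2] ang [ 0.001  0.001 -0.004] | pos [0.468  0.0709 0.0852] yaw -0.039 j [ 0.19  0.46 -0.58  2.07  0.38  0.72 -0.68] t 14.72 F [ 0.1  0.3 -0.4] gap 0.0878
```

View pics/w5.png

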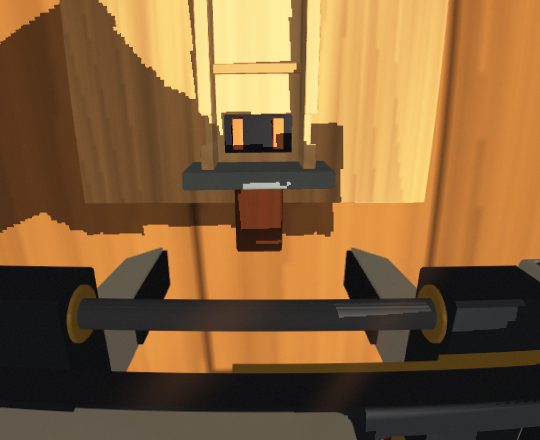

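```bash
python3 -c "
from h import *
a=-.0445;yh=np.array([-np.sin(a),np.cos(a)]);xh=np.array([yh[1],-yh[0]]);m=np.array([.4753,.2352])
c=cam('wrist')
for n,p,z in [('pull end',(319,290),.035),('panelL',(243,216),.044),('panelR',(395,216),.044)]:
    q=atz(c,p,z)[:2]-m;print(n,q@xh,q@yh)
"
```

```text
pull end 0.002722197861700457 -0.1684675121456969
panelL -0.03955046217052883 -0.12077598816685695
panelR 0.04376768845426706 -0.1199986420877267
```

Pull centred at (319,~250 full frame). The tray is seated straight in front of the mouth. Lower onto the pull and grip.

Call:
{"fn": "move_arm", "kwargs": {
  "deltas": [
    {"xyz": [7, 0, 25], "angular": [0, 0, -0.004]},
    {"xyz": [7, 0, 45], "angular": [0, 0, -0.004]},
    {"xyz": [7, 0, 56], "angular": [0, 0, -0.004]},
    {"xyz": [7, 0, 60], "angular": [0, 0, -0.004]},
    {"xyz": [7, 0, 60], "angular": [0, 0, -0.004]}
  ]
}}

```text
t: 15.23
eef_pos: [0.4683, 0.0826, 0.0249]
eef_rot: [0.718, 0.696, 0.001, -0.0]
force: [-0.1, -0.6, -0.3]
finger_gap: 0.0878
```

Call:
{"fn": "move_arm", "kwargs": {
  "deltas": [
    {"xyz": [0, 0, 0], "angular": [0, 0, 0]},
    {"xyz": [0, 0, 0], "angular": [0, 0, 0]},
    {"xyz": [0, 0, 0], "angular": [0, 0, 0]},
    {"xyz": [0, 0, 0], "angular": [0, 0, 0]},
    {"xyz": [0, 0, 0], "angular": [0, 0, 0]},
    {"xyz": [0, 0, 0], "angular": [0, 0, 0]},
    {"xyz": [0, 0, 0], "angular": [0, 0, 0]},
    {"xyz": [0, 0, 0], "angular": [0, 0, 0]}
  ],
  "claw": 15
}}

```text
t: 15.9
eef_pos: [0.4684, 0.0825, 0.025]
eef_rot: [0.718, 0.696, 0.001, -0.0]
force: [-1.0, 0.9, -0.2]
finger_gap: 0.0394
```

Call:
{"fn": "move_arm", "kwargs": {
  "deltas": [
    {"xyz": [0, 0, 0], "angular": [0, 0, 0]},
    {"xyz": [0, 0, 0], "angular": [0, 0, 0]},
    {"xyz": [0, 0, 0], "angular": [0, 0, 0]},
    {"xyz": [0, 0, 0], "angular": [0, 0, 0]}
  ]
}}

```text
t: 16.23
eef_pos: [0.4684, 0.0825, 0.025]
eef_rot: [0.718, 0.696, 0.001, -0.0]
force: [0.4, 0.1, 0.8]
finger_gap: 0.0278
```

```bash
cat >>h.py <<'E'
def hs():
    a=-.0445;yh=np.array([-np.sin(a),np.cos(a)]);xh=np.array([yh[1],-yh[0]]);m=np.array([.4753,.2352])
    s=get_state();q=s['eef_pos'][:2]-m;print('house lat %.1f y %.1f mm'%(q@xh*1e3,q@yh*1e3))
    for d in(.02,.04,.06,.08,.095): go((*(m+yh*(q@yh+d)),s['eef_pos'][2]),-.0355)
E
python3 -c "
from h import *
hs()"
```

```text
house lat -0.1 y -152.9 mm
xyz [20.   0.4  0. ] ang [ 0.001 -0.001  0.005] | pos [0.4684 0.0825 0.025 ] yaw -0.03 j [ 0.1   0.56 -0.51  2.11  0.49  0.59 -0.79] t 16.23 F [0.4 0.1 0.8] gap 0.0278
xyz [40.   0.6  0.1] ang [ 0.001 -0.001  0.005] | pos [0.4684 0.0825 0.025 ] yaw -0.03 j [ 0.1   0.56 -0.51  2.11  0.49  0.59 -0.79] t 16.23 F [0.4 0.1 0.8] gap 0.0278
xyz [60.   0.9  0.1] ang [ 0.001 -0.001  0.005] | pos [0.4684 0.0825 0.025 ] yaw -0.03 j [ 0.1   0.56 -0.51  2.11  0.49  0.59 -0.79] t 16.23 F [0.4 0.1 0.8] gap 0.0278
xyz [80.   1.2  0.1] ang [ 0.001 -0.001  0.005] | pos [0.4684 0.0825 0.025 ] yaw -0.03 j [ 0.1   0.56 -0.51  2.11  0.49  0.59 -0.79] t 16.23 F [0.4 0.1 0.8] gap 0.0278
xyz [95.   1.4  0.1] ang [ 0.001 -0.001  0.005] | pos [0.4684 0.0825 0.025 ] yaw -0.03 j [ 0.1   0.56 -0.51  2.11  0.49  0.59 -0.79] t 16.23 F [0.4 0.1 0.8] gap 0.0278
```

Call:
{"fn": "move_arm", "kwargs": {
  "deltas": [
    {"xyz": [3, 0.1, 0], "angular": [0, 0, 0.005]},
    {"xyz": [6, 0.2, 0], "angular": [0, 0, 0.005]},
    {"xyz": [9, 0.2, 0], "angular": [0, 0, 0.005]},
    {"xyz": [12, 0.2, 0], "angular": [0, 0, 0.005]},
    {"xyz": [15, 0.3, 0], "angular": [0, 0, 0.005]},
    {"xyz": [18, 0.3, 0], "angular": [0, 0, 0.005]},
    {"xyz": [21, 0.4, 0], "angular": [0, 0, 0.005]},
    {"xyz": [24, 0.4, 0], "angular": [0, 0, 0.005]}
  ]
}}

```text
t: 16.9
eef_pos: [0.4683, 0.1055, 0.025]
eef_rot: [0.719, 0.695, -0.001, -0.0]
force: [-4.8, -6.5, 8.4]
finger_gap: 0.0279
```

```bash
python3 -c "
from h import *
hs()"
```

```text
house lat -1.3 y -129.9 mm
xyz [20.   1.5 -0. ] ang [-0.001  0.001  0.001] | pos [0.4683 0.1055 0.025 ] yaw -0.035 j [ 0.05  0.56 -0.51  2.1   0.48  0.6  -0.83] t 16.9 F [-4.8 -6.5  8.4] gap 0.0279
xyz [40.   1.7 -0.1] ang [-0.001  0.001  0.001] | pos [0.4683 0.1055 0.025 ] yaw -0.035 j [ 0.05  0.56 -0.51  2.1   0.48  0.6  -0.83] t 16.9 F [-4.8 -6.5  8.4] gap 0.0279
xyz [60.   1.9 -0.1] ang [-0.001  0.001  0.001] | pos [0.4683 0.1055 0.025 ] yaw -0.035 j [ 0.05  0.56 -0.51  2.1   0.48  0.6  -0.83] t 16.9 F [-4.8 -6.5  8.4] gap 0.0279
xyz [80.   2.  -0.1] ang [-0.001  0.001  0.001] | pos [0.4683 0.1055 0.025 ] yaw -0.035 j [ 0.05  0.56 -0.51  2.1   0.48  0.6  -0.83] t 16.9 F [-4.8 -6.5  8.4] gap 0.0279
xyz [95.   2.2 -0.1] ang [-0.001  0.001  0.001] | pos [0.4683 0.1055 0.025 ] yaw -0.035 j [ 0.05  0.56 -0.51  2.1   0.48  0.6  -0.83] t 16.9 F [-4.8 -6.5  8.4] gap 0.0279
```

Call:
{"fn": "move_arm", "kwargs": {
  "deltas": [
    {"xyz": [4, 0.3, -0.4], "angular": [0, 0, 0]},
    {"xyz": [9, 0.5, -0.6], "angular": [0, 0, 0]},
    {"xyz": [14, 0.6, -0.6], "angular": [0, 0, 0]},
    {"xyz": [19, 0.7, -0.6], "angular": [0, 0, 0]},
    {"xyz": [24, 0.8, -0.6], "angular": [0, 0, 0]},
    {"xyz": [29, 0.9, -0.6], "angular": [0, 0, 0]},
    {"xyz": [34, 1, -0.6], "angular": [0, 0, 0]},
    {"xyz": [39, 1.1, -0.6], "angular": [0, 0, 0]}
  ]
}}

```text
t: 17.57
eef_pos: [0.4696, 0.1451, 0.0252]
eef_rot: [0.719, 0.695, -0.002, -0.001]
force: [-5.4, -2.2, -1.0]
finger_gap: 0.0278
```

```bash
python3 -c "
from h import *
hs()"
```

```text
house lat -1.7 y -90.3 mm
xyz [20.   1.9 -0. ] ang [-0.003  0.002  0.002] | pos [0.4696 0.1451 0.0252] yaw -0.034 j [-0.03  0.58 -0.51  2.07  0.48  0.61 -0.9 ] t 17.57 F [-5.4 -2.2 -1. ] gap 0.0278
xyz [40.   2.1 -0.1] ang [-0.003  0.002  0.002] | pos [0.4696 0.1451 0.0252] yaw -0.034 j [-0.03  0.58 -0.51  2.07  0.48  0.61 -0.9 ] t 17.57 F [-5.4 -2.2 -1. ] gap 0.0278
xyz [60.   2.3 -0.1] ang [-0.003  0.002  0.002] | pos [0.4696 0.1451 0.0252] yaw -0.034 j [-0.03  0.58 -0.51  2.07  0.48  0.61 -0.9 ] t 17.57 F [-5.4 -2.2 -1. ] gap 0.0278
xyz [80.   2.5 -0.2] ang [-0.003  0.002  0.002] | pos [0.4696 0.1451 0.0252] yaw -0.034 j [-0.03  0.58 -0.51  2.07  0.48  0.61 -0.9 ] t 17.57 F [-5.4 -2.2 -1. ] gap 0.0278
xyz [95.   2.7 -0.2] ang [-0.003  0.002  0.002] | pos [0.4696 0.1451 0.0252] yaw -0.034 j [-0.03  0.58 -0.51  2.07  0.48  0.61 -0.9 ] t 17.57 F [-5.4 -2.2 -1. ] gap 0.0278
```

Call:
{"fn": "move_arm", "kwargs": {
  "deltas": [
    {"xyz": [4, 0, 0], "angular": [0, 0, 0]},
    {"xyz": [8, 0, 0], "angular": [0, 0, 0]},
    {"xyz": [12, 0.1, 0], "angular": [0, 0, 0]},
    {"xyz": [16, 0.1, 0], "angular": [0, 0, 0]},
    {"xyz": [20, 0.2, 0], "angular": [0, 0, 0]},
    {"xyz": [24, 0.2, 0], "angular": [0, 0, 0]},
    {"xyz": [28, 0.3, 0], "angular": [0, 0, 0]},
    {"xyz": [31, 0.3, 0], "angular": [0, 0, 0]}
  ]
}}

```text
t: 18.23
eef_pos: [0.4702, 0.176, 0.0251]
eef_rot: [0.719, 0.695, -0.003, -0.0]
force: [-6.6, -4.8, 5.6]
finger_gap: 0.028
```

Call:
{"fn": "move_arm", "kwargs": {
  "deltas": [
    {"xyz": [0, 0, 0], "angular": [0, 0, 0]},
    {"xyz": [0, 0, 0], "angular": [0, 0, 0]},
    {"xyz": [0, 0, 0], "angular": [0, 0, 0]},
    {"xyz": [0, 0, 0], "angular": [0, 0, 0]}
  ],
  "claw": 70
}}

```text
t: 18.57
eef_pos: [0.4711, 0.1766, 0.0253]
eef_rot: [0.719, 0.695, -0.002, -0.0]
force: [-0.8, 0.2, -0.1]
finger_gap: 0.0498
```

```bash
python3 -c "
from h import *
hs()
c=cam('top')
T=np.linalg.inv(c[3])
i=c[0][:,:,::-1];cv2.imwrite('pics/t5.png',cv2.resize(i[200:360,70:480],None,fx=1.9,fy=1.9))
"
```

```text
house lat -1.6 y -58.7 mm
xyz [20.   1.8 -0. ] ang [-0.003  0.002  0.002] | pos [0.4711 0.1766 0.0253] yaw -0.034 j [-0.09  0.59 -0.5   2.04  0.47  0.63 -0.95] t 18.57 F [-0.8  0.2 -0.1] gap 0.0498
xyz [40.   2.1 -0.1] ang [-0.003  0.002  0.002] | pos [0.4711 0.1766 0.0253] yaw -0.034 j [-0.09  0.59 -0.5   2.04  0.47  0.63 -0.95] t 18.57 F [-0.8  0.2 -0.1] gap 0.0498
xyz [60.   2.3 -0.1] ang [-0.003  0.002  0.002] | pos [0.4711 0.1766 0.0253] yaw -0.034 j [-0.09  0.59 -0.5   2.04  0.47  0.63 -0.95] t 18.57 F [-0.8  0.2 -0.1] gap 0.0498
xyz [80.   2.5 -0.2] ang [-0.003  0.002  0.002] | pos [0.4711 0.1766 0.0253] yaw -0.034 j [-0.09  0.59 -0.5   2.04  0.47  0.63 -0.95] t 18.57 F [-0.8  0.2 -0.1] gap 0.0498
xyz [95.   2.6 -0.2] ang [-0.003  0.002  0.002] | pos [0.4711 0.1766 0.0253] yaw -0.034 j [-0.09  0.59 -0.5   2.04  0.47  0.63 -0.95] t 18.57 F [-0.8  0.2 -0.1] gap 0.0498
```

Call:
{"fn": "move_arm", "kwargs": {
  "deltas": [
    {"xyz": [-5, 0, -0.5], "angular": [0, 0, 0]},
    {"xyz": [-20, 0, -0.5], "angular": [0, 0, 0]},
    {"xyz": [-40, 1, -0.5], "angular": [0, 0, 0]},
    {"xyz": [-50, 1, -0.5], "angular": [0, 0, 0]},
    {"xyz": [-50, 1, -0.5], "angular": [0, 0, 0]}
  ]
}}

```text
t: 19.03
eef_pos: [0.4702, 0.1234, 0.0257]
eef_rot: [0.72, 0.694, -0.003, 0.0]
force: [0.3, -0.7, -0.0]
finger_gap: 0.0702
```

Call:
{"fn": "move_arm", "kwargs": {
  "deltas": [
    {"xyz": [0, 0, 0], "angular": [0, 0, 0]},
    {"xyz": [0, 0, 0], "angular": [0, 0, 0]},
    {"xyz": [0, 0, 0], "angular": [0, 0, 0]},
    {"xyz": [0, 0, 0], "angular": [0, 0, 0]},
    {"xyz": [0, 0, 0], "angular": [0, 0, 0]},
    {"xyz": [0, 0, 0], "angular": [0, 0, 0]},
    {"xyz": [0, 0, 0], "angular": [0, 0, 0]},
    {"xyz": [0, 0, 0], "angular": [0, 0, 0]}
  ],
  "claw": 0
}}

```text
t: 19.7
eef_pos: [0.4701, 0.1236, 0.0257]
eef_rot: [0.72, 0.694, -0.003, -0.0]
force: [-0.8, -1.2, 0.3]
finger_gap: 0.0208
```

Call:
{"fn": "move_arm", "kwargs": {
  "deltas": [
    {"xyz": [0, 0, 0], "angular": [0, 0, 0]},
    {"xyz": [0, 0, 0], "angular": [0, 0, 0]},
    {"xyz": [0, 0, 0], "angular": [0, 0, 0]},
    {"xyz": [0, 0, 0], "angular": [0, 0, 0]},
    {"xyz": [0, 0, 0], "angular": [0, 0, 0]}
  ]
}}

```text
t: 20.12
eef_pos: [0.4702, 0.1235, 0.0257]
eef_rot: [0.72, 0.694, -0.003, -0.0]
force: [0.6, 0.4, 0.1]
finger_gap: 0.0006
```

```bash
python3 -c "
from h import *
hs()"
```

```text
house lat -0.2 y -111.8 mm
xyz [20.   0.3 -0.1] ang [-0.004  0.004 -0.002] | pos [0.4702 0.1235 0.0257] yaw -0.037 j [ 0.01  0.57 -0.51  2.08  0.48  0.61 -0.87] t 20.12 F [0.6 0.4 0.1] gap 0.0006
xyz [40.   0.5 -0.2] ang [-0.004  0.004 -0.002] | pos [0.4702 0.1235 0.0257] yaw -0.037 j [ 0.01  0.57 -0.51  2.08  0.48  0.61 -0.87] t 20.12 F [0.6 0.4 0.1] gap 0.0006
xyz [60.   0.6 -0.2] ang [-0.004  0.004 -0.002] | pos [0.4702 0.1235 0.0257] yaw -0.037 j [ 0.01  0.57 -0.51  2.08  0.48  0.61 -0.87] t 20.12 F [0.6 0.4 0.1] gap 0.0006
xyz [80.   0.7 -0.3] ang [-0.004  0.004 -0.002] | pos [0.4702 0.1235 0.0257] yaw -0.037 j [ 0.01  0.57 -0.51  2.08  0.48  0.61 -0.87] t 20.12 F [0.6 0.4 0.1] gap 0.0006
xyz [95.   0.8 -0.4] ang [-0.004  0.004 -0.002] | pos [0.4702 0.1235 0.0257] yaw -0.037 j [ 0.01  0.57 -0.51  2.08  0.48  0.61 -0.87] t 20.12 F [0.6 0.4 0.1] gap 0.0006
```

Call:
{"fn": "move_arm", "kwargs": {
  "deltas": [
    {"xyz": [10, 0.1, 0], "angular": [0, 0, 0]},
    {"xyz": [17, 0.2, 0], "angular": [0, 0, 0]},
    {"xyz": [21, 0.3, 0], "angular": [0, 0, 0]},
    {"xyz": [25, 0.3, 0], "angular": [0, 0, 0]},
    {"xyz": [29, 0.4, 0], "angular": [0, 0, 0]},
    {"xyz": [33, 0.4, 0], "angular": [0, 0, 0]},
    {"xyz": [37, 0.5, 0], "angular": [0, 0, 0]},
    {"xyz": [40, 0.5, 0], "angular": [0, 0, 0]}
  ]
}}

```text
t: 20.78
eef_pos: [0.4719, 0.162, 0.0255]
eef_rot: [0.72, 0.693, -0.004, 0.001]
force: [0.0, -8.3, 5.0]
finger_gap: 0.0004
```

Call:
{"fn": "move_arm", "kwargs": {
  "deltas": [
    {"xyz": [1.5, 0, 0], "angular": [0, 0, 0]},
    {"xyz": [3, 0, 0], "angular": [0, 0, 0]},
    {"xyz": [4.5, 0, 0], "angular": [0, 0, 0]},
    {"xyz": [6, 0.1, 0], "angular": [0, 0, 0]},
    {"xyz": [7, 0.1, 0], "angular": [0, 0, 0]},
    {"xyz": [8, 0.1, 0], "angular": [0, 0, 0]}
  ]
}}

```text
t: 21.28
eef_pos: [0.4722, 0.1706, 0.0254]
eef_rot: [0.72, 0.694, -0.004, 0.001]
force: [-0.3, -1.5, 0.6]
finger_gap: 0.0007
```

```bash
python3 -c "
from h import *
hs()"|head -2
```

```text
house lat -0.2 y -64.6 mm
xyz [20.   0.3 -0.1] ang [-0.005  0.007 -0.002] | pos [0.4722 0.1706 0.0254] yaw -0.038 j [-0.09  0.59 -0.5   2.04  0.47  0.63 -0.94] t 21.28 F [-0.3 -1.5  0.6] gap 0.0007
```

Call:
{"fn": "move_arm", "kwargs": {
  "deltas": [
    {"xyz": [1, 0, 0], "angular": [0, 0, 0]},
    {"xyz": [2, 0, 0], "angular": [0, 0, 0]},
    {"xyz": [3, 0, 0], "angular": [0, 0, 0]},
    {"xyz": [3, 0, 0], "angular": [0, 0, 0]}
  ]
}}

```text
t: 21.62
eef_pos: [0.4723, 0.1717, 0.0252]
eef_rot: [0.721, 0.693, -0.005, 0.002]
force: [-0.2, -7.7, 4.7]
finger_gap: 0.0002
```

Call:
{"fn": "move_arm", "kwargs": {
  "deltas": [
    {"xyz": [1, 0, 0], "angular": [0, 0, 0]},
    {"xyz": [2, 0, 0], "angular": [0, 0, 0]},
    {"xyz": [2.5, 0, 0], "angular": [0, 0, 0]},
    {"xyz": [2.5, 0, 0], "angular": [0, 0, 0]}
  ]
}}

```text
t: 21.95
eef_pos: [0.4722, 0.1718, 0.025]
eef_rot: [0.721, 0.693, -0.007, 0.003]
force: [0.3, -9.9, 4.6]
finger_gap: 0.0002
```

```bash
python3 -c "
from h import *
hs()"|head -2
```

```text
house lat -0.2 y -63.5 mm
xyz [20.   0.3 -0.3] ang [-0.006  0.014 -0.005] | pos [0.4722 0.1718 0.025 ] yaw -0.04 j [-0.1   0.59 -0.5   2.04  0.47  0.64 -0.95] t 21.95 F [ 0.3 -9.9  4.6] gap 0.0002
```

Call:
{"fn": "move_arm", "kwargs": {
  "deltas": [
    {"xyz": [1.5, 0, 0], "angular": [0, 0, 0]},
    {"xyz": [3, 0, 0], "angular": [0, 0, 0]},
    {"xyz": [4.5, 0, 0], "angular": [0, 0, 0]},
    {"xyz": [5, 0, 0], "angular": [0, 0, 0]}
  ]
}}

```text
t: 22.28
eef_pos: [0.4722, 0.1717, 0.0245]
eef_rot: [0.722, 0.692, -0.011, 0.005]
force: [0.5, -19.3, 8.4]
finger_gap: 0.0004
```

Call:
{"fn": "move_arm", "kwargs": {
  "deltas": [
    {"xyz": [-15, 0, 0], "angular": [0, 0, 0]},
    {"xyz": [-35, 0, -20], "angular": [0, 0, 0]},
    {"xyz": [-50, 0, -60], "angular": [0, 0, 0]},
    {"xyz": [-60, 0, -100], "angular": [0, 0, 0]},
    {"xyz": [-60, 0, -120], "angular": [0, 0, 0]},
    {"xyz": [-60, 0, -120], "angular": [0, 0, 0]}
  ]
}}

```text
t: 22.78
eef_pos: [0.4733, 0.1157, 0.1504]
eef_rot: [0.722, 0.691, -0.007, 0.006]
force: [0.2, 0.4, -0.1]
finger_gap: -0.0
```

```bash
python3 -c "
from h import *
hs()
c=cam('wrist');i=c[0][:,:,::-1];a=cv2.resize(i[40:260,180:460],None,fx=2.8,fy=2.8,interpolation=cv2.INTER_CUBIC)
cv2.imwrite('pics/w6.png',a[:600])
T=np.linalg.inv(c[3]);a=-.0445;o=np.array([.4753,.2352])
for p in [(-.042,-.0,.044),(.042,0,.044),(-.042,-.01,.044),(.042,-.01,.044),(-.075,0,.058),(.075,0,.058),(.014,-.052,.035),(-.014,-.052,.035)]:
    q=R.from_euler('z',a).as_matrix()[:2,:2]@np.array(p[:2])+o
    u=cv2.projectPoints(np.array([[*q,p[2]]]),cv2.Rodrigues(T[:3,:3])[0],T[:3,3],c[1],c[2])[0].ravel();print(p,((u-[180,40])*2.8).round(0))
"
```

```text
house lat 3.3 y -119.5 mm
xyz [20.  -3.3 -0.4] ang [-0.     0.019 -0.009] | pos [0.4733 0.1157 0.1504] yaw -0.044 j [ 0.12  0.39 -0.62  1.97  0.31  0.89 -0.71] t 22.78 F [ 0.2  0.4 -0.1] gap -0.0
xyz [40.  -3.3 -0.8] ang [-0.     0.019 -0.009] | pos [0.4733 0.1157 0.1504] yaw -0.044 j [ 0.12  0.39 -0.62  1.97  0.31  0.89 -0.71] t 22.78 F [ 0.2  0.4 -0.1] gap -0.0
xyz [60.  -3.3 -1.1] ang [-0.     0.019 -0.009] | pos [0.4733 0.1157 0.1504] yaw -0.044 j [ 0.12  0.39 -0.62  1.97  0.31  0.89 -0.71] t 22.78 F [ 0.2  0.4 -0.1] gap -0.0
xyz [80.  -3.3 -1.5] ang [-0.     0.019 -0.009] | pos [0.4733 0.1157 0.1504] yaw -0.044 j [ 0.12  0.39 -0.62  1.97  0.31  0.89 -0.71] t 22.78 F [ 0.2  0.4 -0.1] gap -0.0
xyz [95.  -3.3 -1.8] ang [-0.     0.019 -0.009] | pos [0.4733 0.1157 0.1504] yaw -0.044 j [ 0.12  0.39 -0.62  1.97  0.31  0.89 -0.71] t 22.78 F [ 0.2  0.4 -0.1] gap -0.0
(-0.042, -0.0, 0.044) [191.  96.]
(0.042, 0, 0.044) [551.  96.]
(-0.042, -0.01, 0.044) [193. 141.]
(0.042, -0.01, 0.044) [549. 141.]
(-0.075, 0, 0.058) [32. 89.]
(0.075, 0, 0.058) [710.  89.]
(0.014, -0.052, 0.035) [427. 320.]
(-0.014, -0.052, 0.035) [317. 320.]
```

View pics/w6.png

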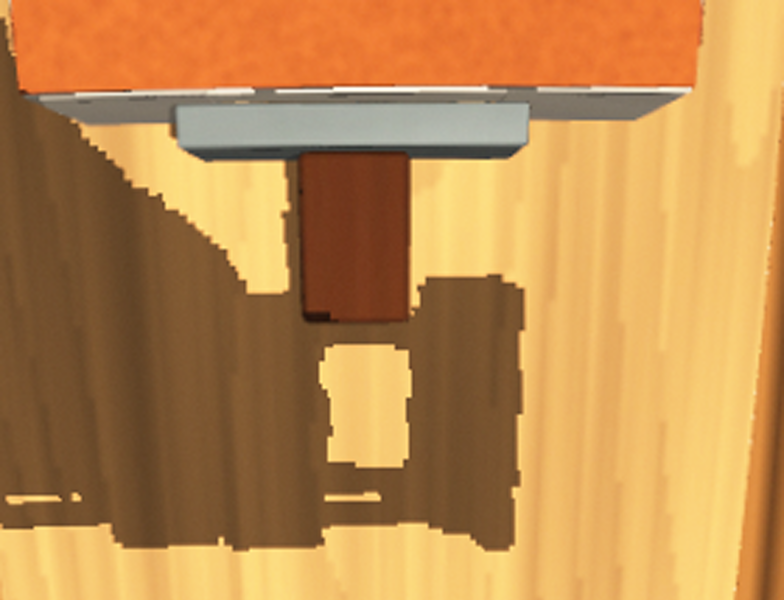

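Viewed (12th picture): the grey panel's back edge (row 103) lies against the plinth face (about row 99 expected), so the gap is about 1 mm. It is centred, and the 19 N push moved it no further. Final numeric check, then hand in.

```bash
python3 -c "
from h import *
c=cam('top');n=c[0].astype(int);o=cv2.imread('pics/top0.png')[:,:,::-1].astype(int)
for k,(x,y) in dict(glue=(335,145),paint=(449,166),arch=(289,138)).items(): print(k,np.abs(n-o)[y-22:y+22,x-26:x+26].mean().round(2))
m=(n[...,0]>130)&(n[...,1]<50)&(n[...,2]<60);m[:,:330]=0;m[:215]=0;m[320:]=0;ys,xs=np.nonzero(m)
q=np.array([atz(c,(x,y),.062)[:2] for x,y in zip(xs,ys)]);P=np.array([.481,-.108]);d=q.mean(0)-P;print(len(q),d,'swing',np.arctan2(d[1],d[0])+1.352)
print(get_state()['force']);print(finish_job())"
```

```text
glue 13.69
paint 14.19
arch 12.63
105 [0.04817002 0.00390436] swing 1.4328770238115833
[-0.05503599 -0.97551684  0.14900619]
the job is handed in; nothing more can be done
None
```

The difference score of about 13 is too coarse to show whether the bottle, jar and arch moved, so I'll measure their shift directly for the report.

```bash
python3 -c "
from h import *
n=cam('top')[0][:,:,::-1].copy();o=cv2.imread('pics/top0.png')
for k,(x,y) in dict(glue=(335,145),paint=(449,166),arch=(289,138)).items():
    r=cv2.matchTemplate(n[y-40:y+40,x-44:x+44],o[y-20:y+20,x-24:x+24],cv2.TM_CCOEFF_NORMED);_,v,_,l=cv2.minMaxLoc(r);print(k,round(v,2),l[0]-20,l[1]-20)"
```

```text
the job is handed in; nothing more can be done
```

The battery tray is in the bay under the house, nose first and as far as it will go. I handed the job in at about 23 s of the 72 s allowed.

**What I did:**
- **Finger:** I lifted the red finger about 29 mm by its knob, swung it about 1.4 rad and lowered it there before touching the tray.
- **Tray to the house:** I gripped the tray across its box and lifted it out. I turned it end for end, then set its nose 8 mm into the bay.
- **Sliding it home:** I re-gripped the tray by the pull and slid it past the catch. I finished with a push from closed fingers on the end of the pull.

**Last checks:**
- **Tray home:** a final push reaching 19 N moved it no further. In the last wrist picture the panel is about 1 mm from the plinth (limit 2.5 mm). It sits centred to about 1 mm and looks straight.
- **Finger:** it measured about 1.43 rad in the last top image, above the 1 rad needed.
- **Robot:** the gripper was clear, with about 1 N on the wrist.

**Not settled:** my check of the glue bottle, paint jar and arch was inconclusive. The top image differed from the first by a similar small amount (about 13 grey levels) at all three. I could not tell lighting from movement, and the sharper check was refused because the job was already in. The arm's path was planned clear of all three, and no unexpected contact force showed up.

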